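Pack the wreath kit and put up its sign

ROBOT

A 6-joint arm with a two-finger parallel gripper is mounted at the origin on the work surface. World frame = base frame: x ahead of the robot, y to its left, z up, the work surface at z = 0. Lengths are in m, angles in rad, forces in N, time in s.
With the tool pointing down it reaches from about 0.3 to 0.75 m from the base axis. Payload 8.5 kg.
Tool frame: the origin (TCP) lies midway between the tips of the shut fingers; the grasp point (between the pads) lies 19 mm behind it; z points along the fingers, y is the line along which they close (so a half turn about z gives the same grasp; the last joint's range is limited). The gripper opens to 85 mm and grips with 20 to 120 N. Pads are 22 mm wide; open, the fingers measure 114 mm over their backs; the gripper's body (76 mm by 85 mm) begins 54 mm behind the grasp point. The pads swing forward as they close: fully open they stand 13 mm farther back than shut.
Start: joints at [-1.424, 0.381, 1.297, -0, 1.464, -0.215], TCP at [0.195, -0.514, 0.231] pointing down, gripper open.
Joint ranges: [-3.11, 3.11], [-0.89, 2.33], [0.22, 2.48], [-1.42, 4.56], [0.17, 2.85], [-2.88, 2.88]. Speed limits (rad/s): [2.39, 2.39, 3.14, 3.14, 3.14, 3.14].

INTERFACE

Orientations are given as [roll, pitch, yaw] about the fixed x, y, z axes, in that order (R = Rz(yaw) Ry(pitch) Rx(roll)).
In Python, from plant import ctrl gives the robot as it stands.
- The arm moves only by the tool arm_command, never from a script. Its argument "plan" is a list of rows, each a list of 5 numbers: the shift along the tool's x, y, z in cm, then the turn about the tool's z in degrees, then the opening, from 0 (shut) to 1 (fully open). In form: [[dx, dy, dz, yaw, gripper], ...]. A call has exactly 8 rows; each row shifts and turns the commanded pose from where the row before left it, along the tool's axes as they then stand; what a row does not reach is not made up. A row lasts 1/8 s, in which the tool goes at most 62.5 mm and 10.7 degrees, less where a joint would pass 70% of its speed; a pose out of reach is approached as far as the arm can. A call is refused whole if a number of a shift passes 6.25 or a number of a turn 10.7, either way. A call with a gripper value outside its range is refused whole. The fingers move at their own pace and stop on an object; "force" is the grip in N (left out, the last holds). Time passes only in rows, so rows that do not move let the fingers close, or fill a call up. It gives the time, the measured TCP pose, the force, the opening and the grip force at its end, in the units of the state.
- ctrl.observe(): the state, without advancing time (a new reading comes with each control period).
- ctrl.camera(name): name is "scene" or "top"; returns a dict with "color" (480x640x3 uint8, red, green, blue), "camera_matrix" (3x3 intrinsics, pixels), "cam_to_world" (4x4, takes a point from camera to world coordinates). Camera axes: x right, y up, looking along -z (the intrinsics and any distortion apply to the point x, -y, -z); pixel columns grow to the right and rows downward; lengths in m; the calibration is good to about 2 mm. A picture is of the moment at which its call begins. There is no depth.
- ctrl.close_job(): hands the job in; it is judged then, once.
The state is a dict: "clock": time; "joint_pos": joint angles; "dq": joint speeds; "joint_efforts": joint torques, N m; "ee_pos": TCP position; "ee_rot": TCP orientation; "contact_force": force on the tool from outside, world axes, zero at the start; "torque": the same for the moment, N m; "gripper_width": opening from 0.0 (shut) to 1.0 (fully open); "grasp_force": force on a finger pad.
Only numpy, scipy, OpenCV 4.12 (cv2) and the standard library are available. Lean on these libraries where they do the work, as an engineer would, in place of code of your own. Each camera call takes 0.05 s, during which the arm holds its last target. There are 200 camera calls.

TASK

Pack the next wreath maker's kit in the orange tray: the two large pine cones go in its longer bay and the turned wooden acorn in its shorter bay. When the tray is packed, put up the gabled house sign on the little wooden easel, gable up, centred and square, leaning back on the slats with its foot on the lip. Leave the small cone, the slim cone, the mushroom and the flat-topped block where they are.

Things in the scene. Friction and masses are not known exactly. Their poses are not given: they have to be found in the camera images.
- pine_a_center (a point): A large, brown, plump pine cone standing upright on its flat base, 52 mm across and 62 mm high, 40 g; round, with straight sides from the base to 41 mm up and then narrowing, so it can be gripped from any side. The point is at its centre, 31 mm above its underside; z is up along the cone. It and the other large cone are alike.
- pine_b_center (a point): The other large pine cone, the same in every way as pine_a; the point is at its centre, 31 mm above its underside.
- acorn_center (a point): A turned acorn of plain light wood, standing on its cap: cap 45 mm across and 20 mm high at the bottom, above it the nut, 33 mm across from 20 mm to 44 mm up, with a small point on top, 54 mm high in all, 40 g. The point is at its centre, 27 mm above its underside (level with the nut; fingers that reach lower close on the wider cap).
- house_center (a point): The sign: a light wooden house silhouette standing on edge, 24 mm thick (along its x), 66 mm wide (along its y), walls 60 mm high with a pointed gable roof above, 93 mm high in all (z is up), 75 g; small dark door and window on both faces, front and back alike. It is gripped across its thickness. The point is at its centre, 46.5 mm above its foot, half-way through its thickness.
- small_cone_center (a point): Part of the workshop's spare stock: not wanted. A small pine cone of the same form, only 32 mm across and 40 mm high, standing upright. The point is at its centre, 20 mm above its underside.
- slim_cone_center (a point): Part of the workshop's spare stock: not wanted. A slim cone lying on the table, 72 mm long (along its x), 26 mm thick. The point is at its centre, 13 mm above the table.
- mushroom_center (a point): Part of the workshop's spare stock: not wanted. A turned mushroom of the same light wood as the acorn: a thin stem under a plain round head 56 mm across, 53 mm high. The point is at its centre, 26.5 mm above its underside.
- block_center (a point): Part of the workshop's spare stock: not wanted. A flat-topped rectangular block of the same wood, thickness (24 mm along x) and width (66 mm along y) as the house sign, with the same door and window, but with no gable: 80 mm high, standing on edge. The point is at its centre, 40 mm above its foot.
- tray: Orange open kit tray, fixed, 130 (x) by 250 (y) mm outside, walls 5 mm thick and 35 mm high, floor 5 mm thick. A 5 mm cross wall divides it: longer bay from y = -120 to +30 mm, shorter bay from y = +35 to +120 mm, both x = -60 to +60 mm. Origin under its centre at table height, z up; turned up to 0.2 rad.
- stand: Fixed wooden easel, 90 mm wide (y); its front, +x, looks away from the robot. Origin at table height. Two slats (y = -30, +30 mm; 50 mm gap) lean back 0.436 rad, tops to -x; at their foot a lip juts 36 mm forward, square to them. They meet at x -5, z 28 mm; slats run 76 mm up (-0.422, 0, 0.906), lip along (0.906, 0, 0.422). Seated house centre: x -14, y 0, z 75 mm, leaning 0.436.
Not all that is in view belongs to the job. What is shaped like the part that bears acorn_center but blue, green or yellow is not meant.

How it is judged:
By the outcome, as a careful person would: the job done as asked, in the order asked, and still so for the second after the job is handed in, with the robot touching nothing.
It also fails if it takes over 109 s, if anything falls off the work surface, if the arm or the gripper's body presses on something with over 40 N, if the wrist force passes 120 N, or if a joint passes its speed limit or range.

## Working session

There is one attempt and no reset: what is moved stays moved. The work goes in short steps, Python scripts to look and compute and a tool call to move; the robot and the scene stay as the last step left them, time stands still between calls to the robot, and variables do not carry over. Pictures are saved under pics/ and viewed, at most 14 in all, crops included, and the job is handed in when it is done.

Besides the shell and the picture viewer there is one more tool, called after ">>>" in YAML: its name, and indented under it one key for each argument. arm_command: Moves the arm, as the interface text tells. Its arguments: {"type":"object","properties":{"plan":{"type":"array","items":{"type":"array","items":{"type":"number"}}},"force":{"type":"number"}},"required":["plan"]}

```bash
mkdir -p pics; ls; python3 - <<'E'
from plant import ctrl
import cv2,numpy as np
np.set_printoptions(precision=4,suppress=True)
for n in("scene","top"):
    c=ctrl.camera(n); cv2.imwrite(f"pics/{n}0.png",c["color"][:,:,::-1]); print(n,c["camera_matrix"],c["cam_to_world"],[k for k in c])
print(ctrl.observe())
E
```

```text
pics
scene [[573.4142   0.     322.1524]
 [  0.     573.4142 243.2975]
 [  0.       0.       1.    ]] [[-0.2965 -0.6171  0.7289  1.4681]
 [ 0.955  -0.1989  0.2201  0.2621]
 [ 0.0092  0.7613  0.6483  0.8779]
 [ 0.      0.      0.      1.    ]] ['color', 'camera_matrix', 'cam_to_world']
top [[542.9359   0.     320.8635]
 [  0.     542.9359 235.2172]
 [  0.       0.       1.    ]] [[ 0.0151  0.9883 -0.1519  0.3773]
 [-0.9999  0.0161  0.0052  0.0064]
 [ 0.0076  0.1518  0.9884  0.996 ]
 [ 0.      0.      0.      1.    ]] ['color', 'camera_matrix', 'cam_to_world']
{'clock': 0.1, 'joint_pos': array([-1.4243,  0.3811,  1.2981,  0.    ,  1.4636, -0.2153]), 'dq': array([ 0.0001, -0.0028, -0.0031, -0.0005, -0.0016, -0.0006]), 'joint_efforts': array([  0.004 , -44.9214, -23.1657,  -0.0002,   0.0036,  -0.    ]), 'ee_pos': array([ 0.1946, -0.5141,  0.2308]), 'ee_rot': array([-3.1404, -0.0003,  0.3617]), 'contact_force': array([-0.3311,  0.2541, -0.5168]), 'torque': array([-0.0031,  0.0304, -0.0121]), 'grasp_force': 0.0, 'gripper_width': 0.9984169453813005}
```

View pics/scene0.png

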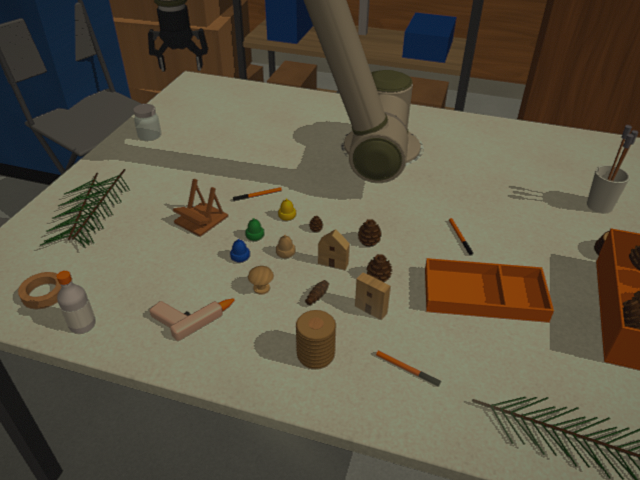

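View pics/top0.png

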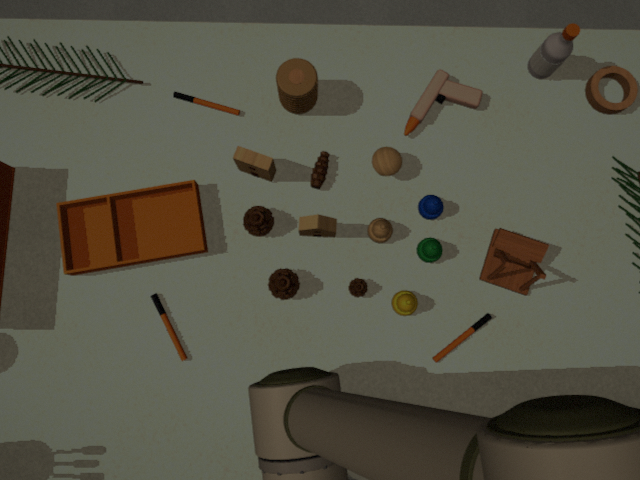

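The scene view shows the gabled sign candidate at about (334,250) and a flat block at (373,296). The large cones are at (370,232) and (379,267), the small cone at (316,224), the acorn at (286,246) and the mushroom at (261,278). The easel is at (201,210) and the empty tray at (488,290). There is a second, filled orange tray at the right edge. In the top view the same things are at house (318,226), block (255,163), cones (259,220) and (284,284), acorn (380,230), stand (513,262) and tray (132,227). I'll enlarge to confirm.

```bash
cat > h.py <<'E'
import numpy as np,cv2
np.set_printoptions(precision=4,suppress=True)
def ray(c,p):
    K,T=c["camera_matrix"],c["cam_to_world"]
    d=np.linalg.inv(K)@[p[0],p[1],1.]; d=T[:3,:3]@(d*[1,-1,-1])
    return T[:3,3],d/np.linalg.norm(d)
def onz(c,p,z):
    o,d=ray(c,p); return o+d*(z-o[2])/d[2]
def proj(c,P):
    K,T=c["camera_matrix"],c["cam_to_world"]
    q=(T[:3,:3].T@(np.asarray(P,float)-T[:3,3]))*[1,-1,-1]; q=K@q; return q[:2]/q[2]
def tri(c1,p1,c2,p2):
    (a,d),(b,e)=ray(c1,p1),ray(c2,p2)
    s=np.linalg.lstsq(np.c_[d,-e],b-a,rcond=None)[0]; A=a+s[0]*d;B=b+s[1]*e
    return (A+B)/2,np.linalg.norm(A-B)
E
python3 - <<'E'
import cv2
s=cv2.imread("pics/scene0.png");t=cv2.imread("pics/top0.png")
g=lambda i:cv2.convertScaleAbs(i,alpha=1.6)
cv2.imwrite("pics/c1.png",cv2.resize(g(s[170:330,230:410]),None,fx=3.7,fy=3.7,interpolation=2))
a=cv2.resize(g(s[170:245,165:240]),(480,480),interpolation=2);b=cv2.resize(g(t[220:300,475:555]),(320,320),interpolation=2)
c=cv2.copyMakeBorder(b,0,160,0,0,0);cv2.imwrite("pics/c2.png",cv2.hconcat([a,c]))
cv2.imwrite("pics/c3.png",cv2.resize(g(t[140:310,225:415]),None,fx=3.5,fy=3.5,interpolation=2))
E
```

```text
(no output)
```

View pics/c1.png

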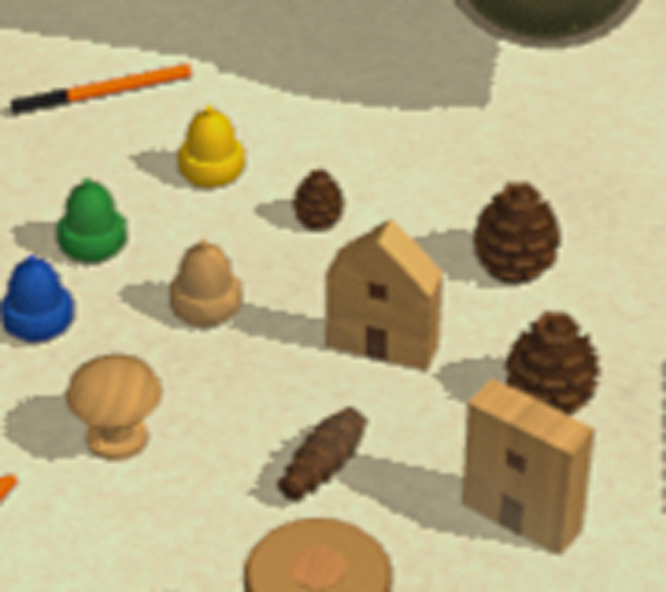

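View pics/c2.png

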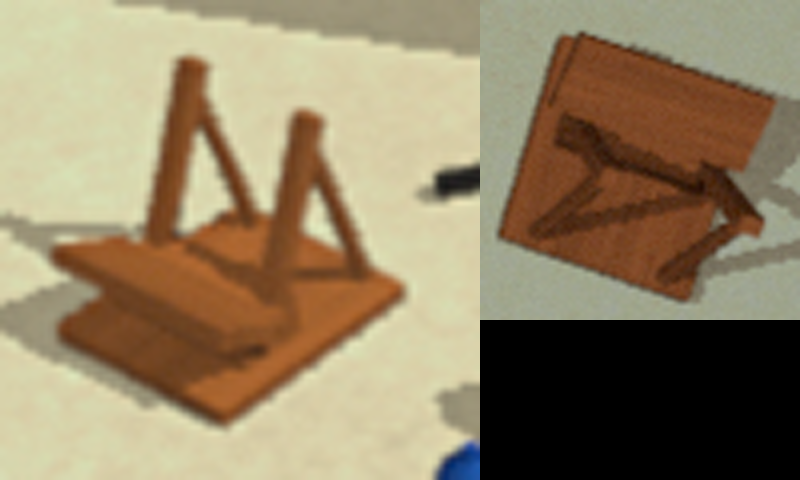

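View pics/c3.png

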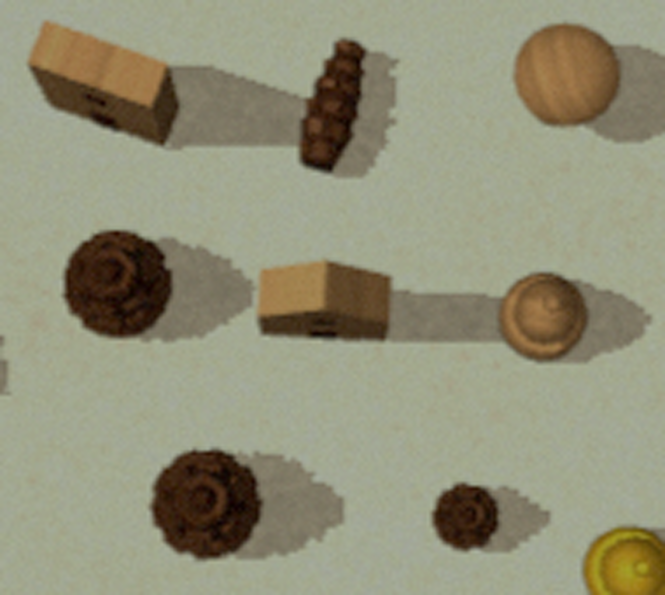

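The crops settle the identities:
- **House sign:** the pointed roof at scene (334,250) / top (318,226). The flat-topped block at scene (373,296) / top (255,163) is left alone.
- **Acorn:** plain wood, cap down, at scene (286,246) / top (380,230). The mushroom and the coloured acorns are left alone.
- **Large cones:** top (259,220) and (284,284). The small cone is at (358,288).
- **Easel:** two round slats with an open gap between them. The lip faces the scene camera.

Next I'll measure.

```bash
cat > m.py <<'E'
from plant import ctrl
from h import *
S=ctrl.camera("scene");T=ctrl.camera("top")
def blobs(img,lo,hi,roi,amin=60):
    x0,y0,x1,y1=roi; m=np.zeros(img.shape[:2],np.uint8)
    m[y0:y1,x0:x1]=cv2.inRange(cv2.cvtColor(img[y0:y1,x0:x1],cv2.COLOR_RGB2HSV),lo,hi)
    m=cv2.morphologyEx(m,cv2.MORPH_CLOSE,np.ones((3,3)))
    return [c for c in cv2.findContours(m,cv2.RETR_EXTERNAL,cv2.CHAIN_APPROX_NONE)[0] if cv2.contourArea(c)>amin]
E
python3 - <<'E'
from m import *
for p in [(150,230),(255,155),(259,220),(318,220),(380,230),(500,235),(300,190),(400,190)]: print(p,cv2.cvtColor(T["color"][p[1]:p[1]+1,p[0]:p[0]+1],cv2.COLOR_RGB2HSV)[0,0])
for lo,hi,roi in [((3,60,15),(30,255,255),(225,140,415,310)),((3,60,15),(30,255,255),(475,220,555,300)),((3,190,40),(16,255,255),(40,170,220,285))]:
  for c in blobs(T["color"],lo,hi,roi):
    r=cv2.minAreaRect(c); print("top",np.array(r[0]),np.array(r[1]),r[2],cv2.contourArea(c)); 
    if cv2.contourArea(c)>450: print(cv2.approxPolyDP(c,2.5,True)[:,0].tolist())
for lo,hi,roi in [((3,80,15),(30,255,255),(230,200,415,330)),((3,80,15),(30,255,255),(165,170,235,240)),((3,190,40),(16,255,255),(415,250,560,330))]:
  for c in blobs(S["color"],lo,hi,roi):
    r=cv2.minAreaRect(c); print("scene",np.array(r[0]),np.array(r[1]),r[2],cv2.contourArea(c))
    if cv2.contourArea(c)>450: print(cv2.approxPolyDP(c,2,True)[:,0].tolist())
E
```

```text
(150, 230) [ 14 216  99]
(255, 155) [ 16 137  91]
(259, 220) [ 10 168  35]
(318, 220) [ 17 149  72]
(380, 230) [ 16 143  93]
(500, 235) [ 11 180  75]
(300, 190) [ 37  41 107]
(400, 190) [ 36  36 105]
top [402.5 299.5] [19. 23.] 90.0 381.0
top [358.2 287.1] [19.2302 18.783 ] 26.56505012512207 270.0
top [283.5862 283.5345] [31.1968 30.6397] 21.801410675048828 729.0
[[276, 270], [268, 283], [272, 294], [281, 299], [295, 295], [300, 283], [296, 273], [288, 269]]
top [380. 230.] [24.0416 25.4558] 45.0 487.0
[[374, 219], [367, 227], [368, 236], [376, 242], [384, 242], [392, 234], [392, 225], [383, 218]]
top [317.5815 224.9516] [38.8935 21.917 ] 3.012787342071533 722.0
[[299, 217], [300, 235], [336, 234], [334, 218], [318, 214]]
top [258.5343 221.0753] [31.0159 29.9625] 20.556045532226562 717.0
[[251, 207], [243, 219], [245, 229], [256, 236], [270, 233], [274, 224], [271, 211], [261, 206]]
top [319.5 169.5] [37. 19.] 90.0 441.5
top [387. 161.] [28. 30.] 90.0 682.5
[[382, 147], [373, 154], [372, 165], [379, 174], [392, 175], [401, 167], [402, 155], [391, 147]]
top [254.4969 163.1754] [45.984
[... 1020 characters left out ...]
45.0 310.0
scene [333.2724 248.642 ] [31.1891 39.5478] 3.5763344764709473 948.5
[[335, 229], [319, 241], [318, 263], [345, 269], [348, 263], [349, 243]]
scene [369.25 233.25] [23.3345 24.0416] 45.0 437.5
scene [315.75 224.25] [14.1421 13.435 ] 45.0 142.5
scene [287. 210.] [20. 18.] 90.0 280.0
scene [201.3278 209.9734] [49.5531 51.7452] 33.231712341308594 1508.0
[[192, 179], [188, 204], [173, 208], [173, 211], [179, 214], [174, 223], [200, 236], [227, 214], [219, 205], [214, 193], [215, 188], [210, 188], [208, 202], [205, 203], [197, 187], [197, 180]]
scene [489.2812 289.7235] [130.2765  53.426 ] 4.594253063201904 6328.5
[[427, 259], [427, 310], [545, 321], [550, 318], [553, 310], [540, 267]]
```

```bash
python3 - <<'E'
from m import *
P=lambda p,z:onz(T,p,z)[:2]
print("tray rim",[P(p,.035) for p in [(193,180),(57,203),(65,272)]],"foot",P((206,251),0),P((75,274),0))
for n,p,s in [("A",(258.5,221),None),("B",(283.6,283.6),(369.2,233.2))]:
    print(n,P(p,.025), s and tri(T,p,S,s))
print("acorn",P((380,230),.02),tri(T,(380,230),S,(285,247.5)))
print("small",P((358.2,287.1),.018))
print("house eaves +x",P((299,217),.06),P((334.5,218),.06),"apex",P((318,214),.093),"foot -x",P((299.5,235.7),0),P((336,235.5),0))
print("house scene: foot+x",onz(S,(318,263.5),0),onz(S,(344.5,269),0),onz(S,(349,264),0),"apex tri",tri(T,(318,214),S,(335.5,229.5)))
print("slat tops tri top/scene A",tri(T,(499,252),S,(194.7,180.2)))
print("slat tops from scene z=.1", onz(S,(194.7,180.2),.1),onz(S,(213.1,188.4),.1))
print("slat tops from top z=.1", P((499,252),.1),P((540,264),.1))
print("lip front tri",tri(T,(500.5,228.3),S,(173.3,208.8)), "top z.045",P((500.5,228.3),.045),P((549,244.3),.045),"scene",onz(S,(173.3,208.8),.045),onz(S,(200.9,223.9),.045))
print("base back top",P((480,279),.008),P((527,294.5),.008),"front",P((494.5,229),.008),"scene base",[onz(S,p,.0) for p in[(174,223),(200,236.5)]],onz(S,(227.5,214.5),.008))
b=cv2.convertScaleAbs(S["color"][165:245,160:240,::-1],alpha=1.8)
a=cv2.convertScaleAbs(T["color"][220:300,475:555,::-1],alpha=1.8)
f=lambda i:cv2.resize(i,(400,400),interpolation=cv2.INTER_LANCZOS4)
cv2.imwrite("pics/st.png",cv2.hconcat([f(b),f(a)]))
E
```

```text
tray rim [array([0.6226, 0.235 ]), array([0.5759, 0.4773]), array([0.4519, 0.4522])] foot [0.4975 0.2126] [0.4513 0.4499]
A [0.5508 0.1149] None
B [0.4381 0.0664] (array([0.4383, 0.0665, 0.0232]), np.float64(0.00012703949416648688))
acorn [ 0.5387 -0.1064] (array([ 0.5394, -0.107 ,  0.016 ]), np.float64(0.00038520397404196983))
small [ 0.4344 -0.0673]
house eaves +x [0.5528 0.0403] [ 0.5521 -0.022 ] apex [0.5523 0.007 ] foot -x [0.5288 0.0408] [ 0.5303 -0.0269]
house scene: foot+x [ 0.5514 -0.0239  0.    ] [0.5507 0.0383 0.    ] [0.5315 0.0436 0.    ] apex tri (array([0.549 , 0.0104, 0.1062]), np.float64(0.006980910450664669))
slat tops tri top/scene A (array([ 0.4973, -0.3137,  0.1225]), np.float64(0.051094930380308254))
slat tops from scene z=.1 [ 0.4646 -0.3615  0.1   ] [ 0.4821 -0.3049  0.1   ]
slat tops from top z=.1 [ 0.4916 -0.2955] [ 0.4726 -0.3631]
lip front tri (array([ 0.5489, -0.3427,  0.0682]), np.float64(0.06453161121200274)) top z.045 [ 0.5411 -0.3182] [ 0.5138 -0.4034] scene [ 0.5193 -0.3987  0.045 ] [ 0.5517 -0.3096  0.045 ]
base back top [ 0.4531 -0.29  ] [ 0.4263 -0.3748] front [ 0.546  -0.3196] scene base [array([ 0.5193, -0.4048,  0.    ]), array([ 0.5467, -0.3209,  0.    ])] [ 0.4569 -0.2893  0.008 ]
```

View pics/st.png

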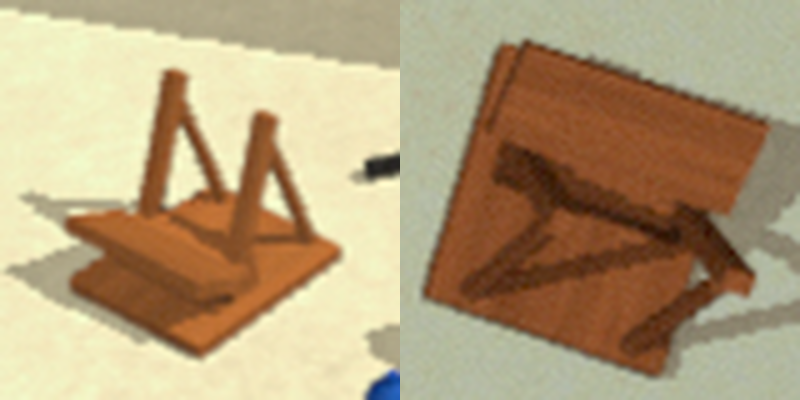

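Measured positions, checked against the given sizes:

| Item | x (m) | y (m) | Yaw (rad) | Check |
|---|---|---|---|---|
| Cone A | .551 | .115 | – | – |
| Cone B | .438 | .066 | – | – |
| Acorn | .539 | -.107 | – | – |
| House | .541 | .0075 | about 0 | – |
| Tray centre | .537 | .344 | about .19 | edges .247 × .127 |
| Stand origin | about .501 | about -.352 | about -.308 | base and lip 89–90 mm wide |

In the st.png crop, the slat tops are at scene (195,180) and (213,189), and the gap behind them is open. I'll turn the tool to world yaw π/2 first, so that tool x is +Y and tool y is +X.

>>> arm_command:
  plan:
    - [0, 0, 0, -8.7, 0.85]
    - [0, 0, 0, -8.7, 0.85]
    - [0, 0, 0, -8.7, 0.85]
    - [0, 0, 0, -8.7, 0.85]
    - [0, 0, 0, -8.7, 0.85]
    - [0, 0, 0, -8.7, 0.85]
    - [0, 0, 0, -8.7, 0.85]
    - [0, 0, 0, -8.5, 0.85]
  force: 35

```text
clock: 1.3
ee_pos: [0.1947, -0.5143, 0.2312]
ee_rot: [-3.142, -0.0, 1.578]
contact_force: [-0.2, -0.8, -0.4]
gripper_width: 0.846
grasp_force: 0.0
```

>>> arm_command:
  plan:
    - [5, 2.2, 0, 0, 0.85]
    - [5.5, 2.4, 0, 0, 0.85]
    - [5.5, 2.4, 0, 0, 0.85]
    - [5.5, 2.4, 0, 0, 0.85]
    - [5.5, 2.4, 0, 0, 0.85]
    - [5.5, 2.4, 0, 0, 0.85]
    - [5.5, 2.4, 0, 0, 0.85]
    - [5.5, 2.4, 0, 0, 0.85]

```text
clock: 2.3
ee_pos: [0.3841, -0.0771, 0.2316]
ee_rot: [3.141, 0.0, 1.573]
contact_force: [1.1, -0.5, 0.2]
gripper_width: 0.853
grasp_force: 0.0
```

>>> arm_command:
  plan:
    - [5.5, 2.4, 0, 0, 0.85]
    - [5.5, 2.4, 2, 0, 0.85]
    - [3.6, 0.5, 3, 0, 0.85]
    - [0, 0, 4, 0, 0.85]
    - [0, 0, 3, 0, 0.85]
    - [0, 0, 0, 0, 0.85]
    - [0, 0, 0, 0, 0.85]
    - [0, 0, 0, 0, 0.85]

```text
clock: 3.3
ee_pos: [0.4367, 0.0664, 0.1128]
ee_rot: [3.139, 0.0, 1.573]
contact_force: [0.7, -0.3, 0.2]
gripper_width: 0.85
grasp_force: 0.0
```

>>> arm_command:
  plan:
    - [0, 0.1, 3, 0, 0.85]
    - [0, 0, 3, 0, 0.85]
    - [0, 0, 3, 0, 0.85]
    - [0, 0, 1.4, 0, 0.85]
    - [0, 0, 0, 0, 0.85]
    - [0, 0, 0, 0, 0.3]
    - [0, 0, 0, 0, 0.3]
    - [0, 0, 0, 0, 0.3]

```text
clock: 4.3
ee_pos: [0.4378, 0.0664, 0.0088]
ee_rot: [3.139, 0.0, 1.573]
contact_force: [-0.8, -1.2, 5.7]
gripper_width: 0.595
grasp_force: 36.0
```

>>> arm_command:
  plan:
    - [0, 0, 0, 0, 0.3]
    - [0, 0, 0, 0, 0.3]
    - [0, 0, -3, 0, 0.3]
    - [0, 0, -5, 0, 0.3]
    - [0, 0, -5, 0, 0.3]
    - [0, 0, -4, 0, 0.3]
    - [0, 0, 0, 0, 0.3]
    - [0, 0, 0, 0, 0.3]

```text
clock: 5.3
ee_pos: [0.4366, 0.0666, 0.1773]
ee_rot: [-3.141, -0.0, 1.573]
contact_force: [0.9, 0.9, -0.5]
gripper_width: 0.601
grasp_force: 36.8
```

>>> arm_command:
  plan:
    - [3, 1.8, 0, 0, 0.3]
    - [4.5, 2.7, 0, 0, 0.3]
    - [4.5, 2.7, 0, 0, 0.3]
    - [4.5, 2.7, 2, 0, 0.3]
    - [3, 1.74, 4, 0, 0.3]
    - [0, 0, 3, 0, 0.3]
    - [0, 0, 0, 0, 0.3]
    - [0, 0, 0, 0, 0.3]

```text
clock: 6.3
ee_pos: [0.5533, 0.2616, 0.0883]
ee_rot: [3.141, -0.0, 1.573]
contact_force: [1.0, 0.5, -1.0]
gripper_width: 0.594
grasp_force: 36.8
```

```bash
python3 - <<'E'
from m import *
print(ctrl.observe()["ee_pos"])
f=lambda i:cv2.convertScaleAbs(i[:,:,::-1],alpha=1.7)
cv2.imwrite("pics/p1.png",cv2.hconcat([cv2.resize(f(S["color"][200:335,400:560]),(400,338)),cv2.resize(f(T["color"][165:300,40:200]),(400,338))]))
ex,ey=np.array([.981,.192,0]),np.array([-.192,.981,0]);o=np.array([.537,.344,.035])
for a,b in [(-65,-125),(65,-125),(65,125),(-65,125),(-60,32),(60,32)]: print(proj(S,o+ex*a/1e3+ey*b/1e3),proj(T,o+ex*a/1e3+ey*b/1e3))
E
```

```text
[0.5536 0.2616 0.089 ]
[426.0053 257.7978] [204.1159 248.7445]
[427.8983 300.1181] [193.7165 178.8766]
[553.6994 310.6272] [ 56.0241 202.5324]
[541.8448 266.8327] [ 63.7528 273.5001]
[498.6299 264.9768] [115.9179 261.4736]
[506.0826 304.8787] [107.8564 196.3466]
```

View pics/p1.png

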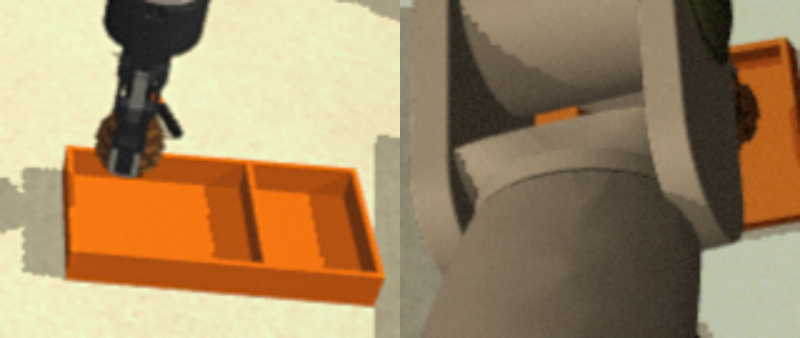

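The picture shows the cone held above the longer bay at crop (130,140). The modelled rim corners match the mask corners within 2 px. I'll lower it and release.

>>> arm_command:
  plan:
    - [0, 0, 2, 0, 0.3]
    - [0, 0, 2.5, 0, 0.3]
    - [0, 0, 1.8, 0, 0.3]
    - [0, 0, 1, 0, 0.3]
    - [0, 0, 0, 0, 0.3]
    - [0, 0, 0, 0, 0.8]
    - [0, 0, 0, 0, 0.8]
    - [0, 0, -3, 0, 0.8]

```text
clock: 7.4
ee_pos: [0.5521, 0.2615, 0.0436]
ee_rot: [-3.138, 0.001, 1.573]
contact_force: [0.9, -0.1, 0.6]
gripper_width: 0.797
grasp_force: 0.0
```

>>> arm_command:
  plan:
    - [0, 0, -5, 0, 0.8]
    - [-3, 0, -6, 0, 0.85]
    - [-4.5, 0, 0, 0, 0.85]
    - [-4.5, 0, 0, 0, 0.85]
    - [-2.7, -0.2, 3, 0, 0.85]
    - [0, 0, 3, 0, 0.85]
    - [0, 0, 3, 0, 0.85]
    - [0, 0, 0, 0, 0.85]

```text
clock: 8.4
ee_pos: [0.5504, 0.1167, 0.0593]
ee_rot: [-3.138, -0.0, 1.573]
contact_force: [0.5, -0.7, 1.6]
gripper_width: 0.851
grasp_force: 0.0
```

>>> arm_command:
  plan:
    - [-0.2, 0, 2, 0, 0.85]
    - [0, 0, 2, 0, 0.85]
    - [0, 0, 1.1, 0, 0.85]
    - [0, 0, 0, 0, 0.85]
    - [0, 0, 0, 0, 0.3]
    - [0, 0, 0, 0, 0.3]
    - [0, 0, 0, 0, 0.3]
    - [0, 0, 0, 0, 0.3]

```text
clock: 9.4
ee_pos: [0.552, 0.1149, 0.0107]
ee_rot: [3.14, -0.0, 1.573]
contact_force: [-1.1, -0.2, 5.6]
gripper_width: 0.594
grasp_force: 36.5
```

>>> arm_command:
  plan:
    - [0, 0, 0, 0, 0.3]
    - [0, 0, -3, 0, 0.3]
    - [0, 0, -5, 0, 0.3]
    - [0, 0, -5, 0, 0.3]
    - [2, 0, -2, 0, 0.3]
    - [3, 0, 0, 0, 0.3]
    - [3, 0, 0, 0, 0.3]
    - [0, 0, 0, 0, 0.3]

```text
clock: 10.4
ee_pos: [0.5509, 0.1963, 0.1598]
ee_rot: [3.141, -0.0, 1.576]
contact_force: [-0.7, 0.5, -0.1]
gripper_width: 0.597
grasp_force: 36.7
```

>>> arm_command:
  plan:
    - [3.5, -0.3, 0, 0, 0.3]
    - [4.5, -0.4, 0, 0, 0.3]
    - [4.2, -0.4, 0, 0, 0.3]
    - [2, -0.2, 2, 0, 0.3]
    - [0, 0, 3, 0, 0.3]
    - [0, 0, 3.5, 0, 0.3]
    - [0, 0, 3, 0, 0.3]
    - [0, 0, 0, 0, 0.3]

```text
clock: 11.4
ee_pos: [0.5367, 0.3352, 0.0416]
ee_rot: [-3.136, 0.002, 1.572]
contact_force: [-0.0, 0.3, -0.4]
gripper_width: 0.596
grasp_force: 36.7
```

>>> arm_command:
  plan:
    - [0, 0, 1.7, 0, 0.3]
    - [0, 0, 0.9, 0, 0.3]
    - [0, 0, 0, 0, 0.3]
    - [0, 0, 0, 0, 0.8]
    - [0, 0, 0, 0, 0.8]
    - [0, 0, -3, 0, 0.8]
    - [0, 0, -5, 0, 0.8]
    - [0, 0, -5, 0, 0.8]

```text
clock: 12.4
ee_pos: [0.5377, 0.3368, 0.1503]
ee_rot: [3.141, -0.0, 1.573]
contact_force: [0.7, -0.6, 0.2]
gripper_width: 0.802
grasp_force: 0.0
```

>>> arm_command:
  plan:
    - [-4, 0, 0, 0, 0.75]
    - [-6, 0, 0, 0, 0.75]
    - [-6, 0, 0, 0, 0.75]
    - [-6, 0, 0, 0, 0.75]
    - [-6, 0, 0, 0, 0.75]
    - [-6, 0, 0, 0, 0.75]
    - [-6, 0, 0, 0, 0.75]
    - [-4.4, 0.1, 0, 0, 0.75]

```text
clock: 13.4
ee_pos: [0.5397, -0.1097, 0.149]
ee_rot: [3.141, 0.001, 1.572]
contact_force: [0.4, 0.7, -0.4]
gripper_width: 0.75
grasp_force: 0.0
```

```bash
python3 - <<'E'
from m import *
print(ctrl.observe()["ee_pos"])
f=lambda i:cv2.convertScaleAbs(i[:,:,::-1],alpha=1.7)
cv2.imwrite("pics/p2.png",cv2.hconcat([cv2.resize(f(S["color"][200:335,240:560]),(800,338))]))
E
```

```text
[ 0.54   -0.1111  0.1488]
```

View pics/p2.png

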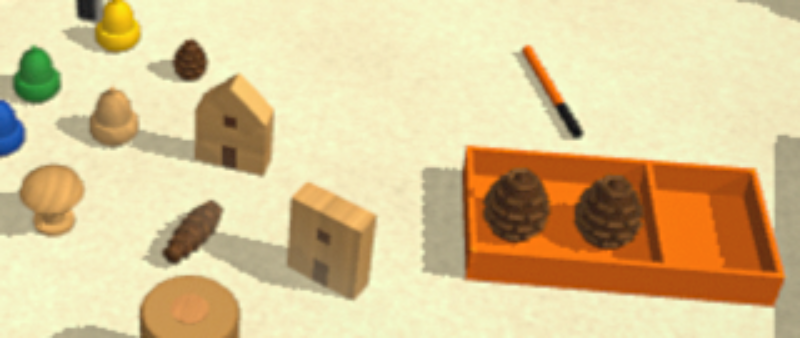

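Both cones stand upright in the longer bay, at crop (517,205) and (610,210). The acorn is untouched at (113,117). Next is the acorn.

>>> arm_command:
  plan:
    - [0, 0, 3, 0, 0.75]
    - [0, 0, 4, 0, 0.75]
    - [0, 0, 3, 0, 0.75]
    - [0, 0, 2.8, 0, 0.75]
    - [0, 0, 0, 0, 0.75]
    - [0, 0, 0, 0, 0.2]
    - [0, 0, 0, 0, 0.2]
    - [0, 0, 0, 0, 0.2]

```text
clock: 14.5
ee_pos: [0.5406, -0.1073, 0.022]
ee_rot: [3.139, 0.001, 1.573]
contact_force: [-0.5, 1.7, 7.7]
gripper_width: 0.359
grasp_force: 34.6
```

>>> arm_command:
  plan:
    - [0, 0, 0, 0, 0.2]
    - [0, 0, 0, 0, 0.2]
    - [0, 0, 0, 0, 0.2]
    - [0, 0, -3, 0, 0.2]
    - [0, 0, -5, 0, 0.2]
    - [0, 0, -5, 0, 0.2]
    - [0, 0, 0, 0, 0.2]
    - [0, 0, 0, 0, 0.2]

```text
clock: 15.5
ee_pos: [0.5394, -0.107, 0.1501]
ee_rot: [-3.141, -0.0, 1.573]
contact_force: [-0.5, -0.3, -0.7]
gripper_width: 0.356
grasp_force: 34.8
```

>>> arm_command:
  plan:
    - [3, 0, 0, 0, 0.2]
    - [5, 0, 0, 0, 0.2]
    - [6, 0, 0, 0, 0.2]
    - [6, 0, 0, 0, 0.2]
    - [6, 0, 0, 0, 0.2]
    - [6, -0.2, 0, 0, 0.2]
    - [6, -0.5, 0, 0, 0.2]
    - [5, -0.5, 0, 0, 0.2]

```text
clock: 16.5
ee_pos: [0.5258, 0.3248, 0.1486]
ee_rot: [-3.139, 0.001, 1.574]
contact_force: [1.6, -0.9, 0.3]
gripper_width: 0.361
grasp_force: 34.8
```

>>> arm_command:
  plan:
    - [5, -0.5, 0, 0, 0.2]
    - [3.5, 0, 1, 0, 0.2]
    - [1.1, 0, 3, 0, 0.2]
    - [0, 0, 3.5, 0, 0.2]
    - [0, 0, 2, 0, 0.2]
    - [0, 0, 1, 0, 0.2]
    - [0, 0, 0, 0, 0.2]
    - [0, 0, 0, 0, 0.2]

```text
clock: 17.5
ee_pos: [0.5221, 0.4189, 0.0462]
ee_rot: [3.14, -0.001, 1.573]
contact_force: [0.4, -0.2, 0.0]
gripper_width: 0.359
grasp_force: 34.8
```

```bash
python3 - <<'E'
from m import *
print(ctrl.observe()["ee_pos"])
f=lambda i:cv2.convertScaleAbs(i[:,:,::-1],alpha=1.7)
cv2.imwrite("pics/p3.png",cv2.resize(f(S["color"][200:335,400:560]),(640,540)))
E
```

```text
[0.522  0.4189 0.0464]
```

View pics/p3.png

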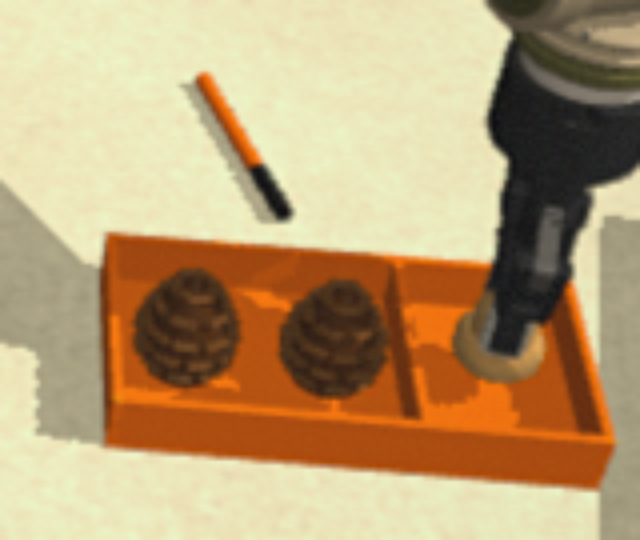

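The acorn hangs cap-down over the shorter bay at crop (500,350). I'll lower it 1.8 cm and release, then go for the house.

>>> arm_command:
  plan:
    - [0, 0, 1, 0, 0.2]
    - [0, 0, 0.8, 0, 0.2]
    - [0, 0, 0, 0, 0.2]
    - [0, 0, 0, 0, 0.2]
    - [0, 0, 0, 0, 0.7]
    - [0, 0, 0, 0, 0.7]
    - [0, 0, -3, 0, 0.7]
    - [0, 0, -5, 0, 0.7]

```text
clock: 18.6
ee_pos: [0.521, 0.4183, 0.1068]
ee_rot: [-3.138, 0.002, 1.573]
contact_force: [-0.0, 0.5, 0.8]
gripper_width: 0.701
grasp_force: 0.0
```

>>> arm_command:
  plan:
    - [0, 0, -5, 0, 0.7]
    - [-3, 0.2, -4, 0, 0.7]
    - [-6, 0.3, 0, 0, 0.7]
    - [-6, 0.3, 0, 0, 0.7]
    - [-6, 0.3, 0, 0, 0.7]
    - [-6, 0.3, 0, 0, 0.7]
    - [-6, 0.3, 0, 0, 0.7]
    - [-5, 0.2, 0, 0, 0.7]

```text
clock: 19.6
ee_pos: [0.5414, 0.0366, 0.1977]
ee_rot: [3.141, 0.0, 1.572]
contact_force: [1.1, -0.0, -0.5]
gripper_width: 0.699
grasp_force: 0.0
```

>>> arm_command:
  plan:
    - [-2.8, 0, 0, 0, 0.7]
    - [0, 0, 3, 0, 0.7]
    - [0, 0, 4, 0, 0.7]
    - [0, 0, 4, 0, 0.7]
    - [0, 0, 3, 0, 0.7]
    - [0, 0, 1.6, 0, 0.7]
    - [0, 0, 0, 0, 0.7]
    - [0, 0, 0, 0, 0.15]

```text
clock: 20.6
ee_pos: [0.5421, 0.0107, 0.0423]
ee_rot: [3.14, 0.0, 1.573]
contact_force: [0.1, -0.5, 0.5]
gripper_width: 0.504
grasp_force: 0.0
```

>>> arm_command:
  plan:
    - [0, 0, 0, 0, 0.15]
    - [0, 0, 0, 0, 0.15]
    - [0, 0, 0, 0, 0.15]
    - [0, 0, -3, 0, 0.15]
    - [0, 0, -5, 0, 0.15]
    - [0, 0, -5, 0, 0.15]
    - [0, 0, 0, 0, 0.15]
    - [0, 0, 0, 0, 0.15]

```text
clock: 21.6
ee_pos: [0.541, 0.0109, 0.1706]
ee_rot: [-3.14, -0.0, 1.573]
contact_force: [-0.2, -0.9, -1.3]
gripper_width: 0.275
grasp_force: 37.1
```

The house is gripped: width 23 mm, and the TCP is about 3 mm off its centre along y, which I'll allow for. Carry it to the easel.

>>> arm_command:
  plan:
    - [-3, -0.3, 0, 0, 0.15]
    - [-5, -0.5, 0, 0, 0.15]
    - [-6, -0.6, 0, 0, 0.15]
    - [-6, -0.6, 0, 0, 0.15]
    - [-6, -0.6, 0, 0, 0.15]
    - [-5, -0.5, 0, 0, 0.15]
    - [-4, -0.3, 0, 0, 0.15]
    - [-1.2, -0.1, 0, 0, 0.15]

```text
clock: 22.6
ee_pos: [0.5064, -0.353, 0.1691]
ee_rot: [-3.139, -0.002, 1.571]
contact_force: [-0.2, -1.0, -1.9]
gripper_width: 0.274
grasp_force: 37.1
```

>>> arm_command:
  plan:
    - [0, 0, 0, 5, 0.15]
    - [0, 0, 0, 8, 0.15]
    - [0, 0, 0, 4.8, 0.15]
    - [0, 0, 1, 0, 0.15]
    - [0, 0, 1, 0, 0.15]
    - [0, 0, 0, 0, 0.15]
    - [0, 0, 0, 0, 0.15]
    - [0, 0, 0, 0, 0.15]

```text
clock: 23.6
ee_pos: [0.5075, -0.3514, 0.1518]
ee_rot: [3.141, 0.0, 1.263]
contact_force: [-0.3, -0.3, 0.2]
gripper_width: 0.28
grasp_force: 37.0
```

```bash
python3 - <<'E'
from m import *
print(ctrl.observe()["ee_pos"],ctrl.observe()["ee_rot"])
f=lambda i:cv2.convertScaleAbs(i[:,:,::-1],alpha=1.8)
cv2.imwrite("pics/p4.png",cv2.resize(f(S["color"][140:245,150:250]),(571,600),interpolation=4))
E
```

```text
[ 0.5075 -0.3513  0.1517] [3.1411 0.0002 1.2625]
```

View pics/p4.png

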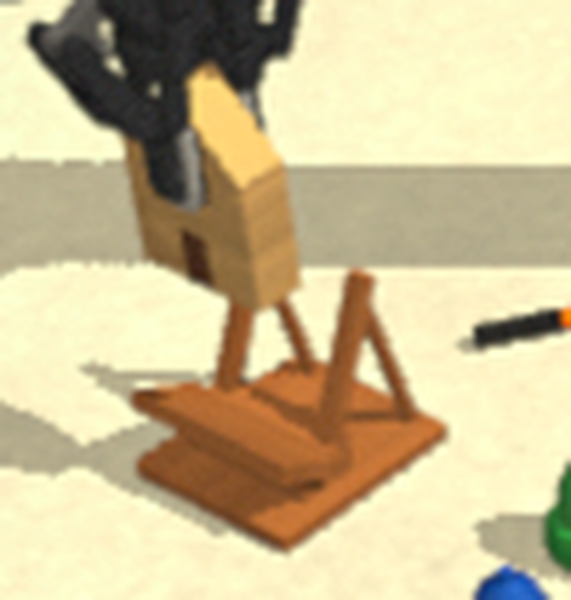

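```bash
python3 - <<'E'
from m import *
y=-.308;c,s=np.cos(y),np.sin(y);O=np.array([.501,-.352])
def st(P): d=P[:2]-O; return np.array([c*d[0]+s*d[1],-s*d[0]+c*d[1],P[2]])*1e3
px=lambda a,b:(a/5.714+150-.4,b/5.714+140-.4)
for n,p,z in [("foot-y",(145,262),.1095),("foot+y",(258,307),.1095),("lip-y",(133,396),.0432),("lip+y",(288,468),.0432)]: print(n,st(onz(S,px(*p),z)))
print("tcp",st(np.array([.5075,-.3514,.1518])))
for P in [(17+2.5,-33,109.5),(17+2.5,33,109.5),(27.6,-45,43.2),(27.6,45,43.2)]:
    w=np.r_[O+[c*P[0]/1e3-s*P[1]/1e3,s*P[0]/1e3+c*P[1]/1e3],P[2]/1e3]; q=proj(S,w); print((q+.4-[150,140])*5.714)
E
```

```text
foot-y [ 20.0001 -30.9736 109.5   ]
foot+y [ 15.9983  28.8363 109.5   ]
lip-y [ 30.9766 -41.4404  43.2   ]
lip+y [28.6745 45.9237 43.2   ]
tcp [  6.0122   2.5423 151.8   ]
[142.3808 259.7814]
[259.311  314.6647]
[132.9128 389.1219]
[288.2084 465.8695]
```

The crop shows the house upright and parallel to the lip: front foot edge (145,262)–(258,307), lip edge (133,396)–(288,468). It needs about +2 mm along the lip. I'll lower it close to the lip.

>>> arm_command:
  plan:
    - [0.2, 0.1, 1.5, 0, 0.15]
    - [0, 0, 2, 0, 0.15]
    - [0, 0, 1.5, 0, 0.15]
    - [0, 0, 1, 0, 0.15]
    - [0, 0, 0.4, 0, 0.15]
    - [0, 0, 0, 0, 0.15]
    - [0, 0, 0, 0, 0.15]
    - [0, 0, 0, 0, 0.15]

```text
clock: 24.8
ee_pos: [0.5091, -0.3498, 0.0879]
ee_rot: [3.141, 0.0, 1.262]
contact_force: [0.2, 0.4, -0.7]
gripper_width: 0.278
grasp_force: 37.0
```

>>> arm_command:
  plan:
    - [0, 0, 0.2, 0, 0.15]
    - [0, 0, 0, 0, 0.15]
    - [0, 0, 0.2, 0, 0.15]
    - [0, 0, 0, 0, 0.15]
    - [0, 0, 0, 0, 0.15]
    - [0, 0, 0, 0, 0.15]
    - [0, 0, 0, 0, 0.15]
    - [0, 0, 0, 0, 0.15]

```text
clock: 25.8
ee_pos: [0.509, -0.3497, 0.0835]
ee_rot: [-3.142, -0.0, 1.262]
contact_force: [0.2, 0.1, -1.0]
gripper_width: 0.273
grasp_force: 37.0
```

>>> arm_command:
  plan:
    - [0, 0, 0.1, 0, 0.15]
    - [0, 0, 0, 0, 0.15]
    - [0, 0, 0.1, 0, 0.15]
    - [0, 0, 0, 0, 0.15]
    - [0, 0, 0, 0, 0.15]
    - [0, 0, 0, 0, 0.15]
    - [0, 0, 0, 0, 0.15]
    - [0, 0, 0, 0, 0.15]

```text
clock: 26.8
ee_pos: [0.5091, -0.3497, 0.0816]
ee_rot: [3.141, 0.0, 1.262]
contact_force: [-0.2, 0.4, 2.1]
gripper_width: 0.275
grasp_force: 37.3
```

Light contact on the lip (about 2–3 N). I'll slide toward the slats, following the slope.

>>> arm_command:
  plan:
    - [0, -0.1, 0.04, 0, 0.15]
    - [0, 0, 0, 0, 0.15]
    - [0, -0.1, 0.04, 0, 0.15]
    - [0, 0, 0, 0, 0.15]
    - [0, -0.1, 0.04, 0, 0.15]
    - [0, 0, 0, 0, 0.15]
    - [0, 0, 0, 0, 0.15]
    - [0, 0, 0, 0, 0.15]

```text
clock: 27.8
ee_pos: [0.506, -0.3487, 0.0801]
ee_rot: [-3.141, -0.0, 1.262]
contact_force: [-1.7, 0.8, -0.9]
gripper_width: 0.277
grasp_force: 37.1
```

Now in the wedge position. Release, letting the sign lean back as the rear finger retreats through the slat gap.

>>> arm_command:
  plan:
    - [0, 0, 0, 0, 0.35]
    - [0, 0, 0, 0, 0.42]
    - [0, -0.3, 0, 0, 0.5]
    - [0, -0.3, 0, 0, 0.58]
    - [0, -0.3, 0, 0, 0.66]
    - [0, -0.3, 0, 0, 0.74]
    - [0, -0.2, 0, 0, 0.82]
    - [0, 0, 0, 0, 0.9]

```text
clock: 28.8
ee_pos: [0.4927, -0.3445, 0.0803]
ee_rot: [3.142, 0.0, 1.262]
contact_force: [-0.4, 0.3, 0.1]
gripper_width: 0.894
grasp_force: 0.0
```

```bash
python3 - <<'E'
from m import *
print(ctrl.observe()["ee_pos"],ctrl.observe()["contact_force"])
f=lambda i:cv2.convertScaleAbs(i[:,:,::-1],alpha=1.8)
cv2.imwrite("pics/p5.png",cv2.resize(f(S["color"][140:245,150:250]),(571,600),interpolation=4))
E
```

```text
[ 0.4928 -0.3446  0.0803] [ 0.0997 -0.2292 -1.0274]
```

View pics/p5.png

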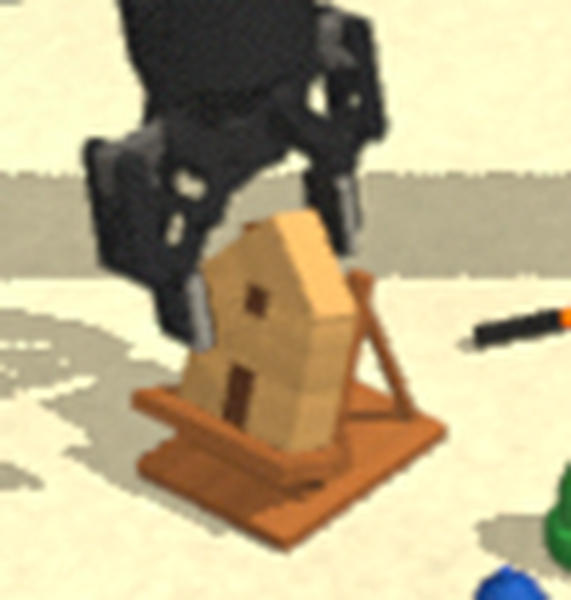

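The sign has leaned back onto the slats with its foot on the lip, roof apex at crop (297,212), and the fingers are clear. I'll rise straight up and check the seating from both views.

>>> arm_command:
  plan:
    - [0, 0, -1, 0, 0.95]
    - [0, 0, -2, 0, 0.95]
    - [0, 0, -3, 0, 0.95]
    - [0, 0, -5, 0, 0.95]
    - [0, -5, -3, 0, 0.95]
    - [0, -6, 0, 0, 0.95]
    - [0, -6, 0, 0, 0.95]
    - [0, 0, 0, 0, 0.95]

```text
clock: 29.9
ee_pos: [0.3284, -0.2914, 0.2211]
ee_rot: [-3.141, 0.0, 1.26]
contact_force: [0.2, -0.2, -0.2]
gripper_width: 0.951
grasp_force: 0.0
```

```bash
python3 - <<'E'
from m import *
print(ctrl.observe()["ee_pos"],ctrl.observe()["contact_force"])
f=lambda i:cv2.convertScaleAbs(i[:,:,::-1],alpha=1.8)
cv2.imwrite("pics/p6.png",cv2.hconcat([cv2.resize(f(S["color"][165:245,160:240]),(400,400),interpolation=4),cv2.resize(f(T["color"][215:295,475:555]),(400,400),interpolation=4)]))
y=-.308;c,s=np.cos(y),np.sin(y);O=np.array([.501,-.352])
l=.436;cl,sl=np.cos(l),np.sin(l)
for n,(a,b,z) in dict(apexF=(12,0,46.5),eaveF_L=(12,-33,13.5),eaveF_R=(12,33,13.5),eaveB_R=(-12,33,13.5),footF_L=(12,-33,-46.5),footF_R=(12,33,-46.5),apexB=(-12,0,46.5)).items():
    P=np.array([-14+cl*a-sl*z,b,75+sl*a+cl*z])/1e3
    w=np.r_[O+[c*P[0]-s*P[1],s*P[0]+c*P[1]],P[2]]
    print(n,(proj(S,w)+.4-[160,165])*5,(proj(T,w)+.4-[475,215])*5+[400,0])
E
```

```text
[ 0.331  -0.2934  0.2213] [0.6009 0.3895 0.8382]
apexF [186.3666  61.4917] [698.6167 218.6173]
eaveF_L [123.7882 104.5822] [768.9106 220.3716]
eaveF_R [224.9424 151.6191] [579.6513 158.2819]
eaveB_R [259.7024 147.2819] [552.0191 222.4977]
footF_L [102.426  221.7236] [722.8161 170.0176]
footF_R [201.6944 270.5394] [544.8808 111.7412]
apexB [221.6077  58.5021] [669.0428 284.7525]
```

View pics/p6.png

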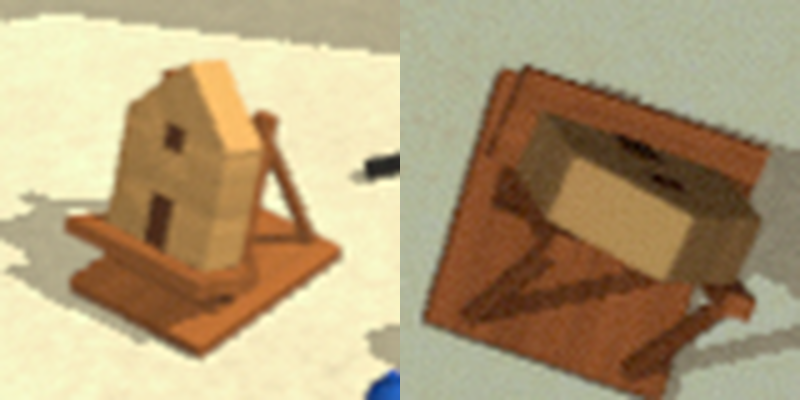

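Both views match the predicted seated pose within about 2 mm. The front foot corner is at top crop (545,112), predicted (545,112), and 12.4 mm in from the lip end against an ideal 12. One last look at the tray.

```bash
python3 - <<'E'
from m import *
cv2.imwrite("pics/p7.png",cv2.resize(cv2.convertScaleAbs(S["color"][160:335,160:560,::-1],alpha=1.7),(800,350),interpolation=4))
E
```

```text
(no output)
```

View pics/p7.png

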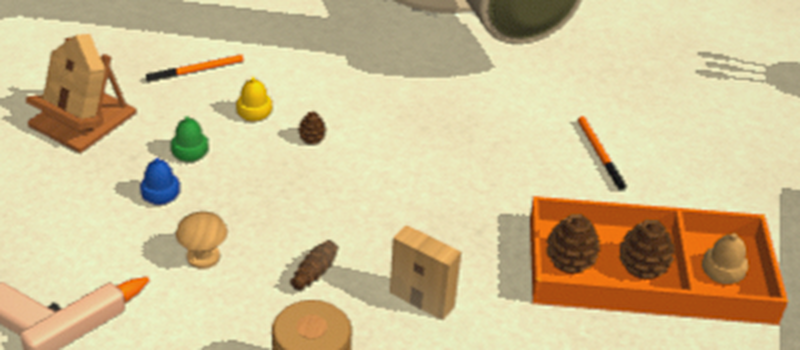

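The cones are upright at (573,245) and (647,250), the acorn stands in the shorter bay at (726,258), and the sign is on the easel at (75,80). The spares have not moved.

```bash
python3 -c "
from plant import ctrl
print(ctrl.close_job())"
```

```text
the job is handed in; nothing more can be done
None
```

The job is handed in: both large cones are in the tray's longer bay, the acorn is in the shorter bay, and the gabled sign leans on the easel within about 2 mm of its seated position; the spare stock was not touched.

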